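Free the sagging bolt and hold the specimen pen's gate ajar

TASK

The barrel bolt on the specimen pen's gate has sagged, so its nose catches behind the bent lip of the keeper: lift the bolt by its black ball knob and, with it lifted, pull it back until the nose is right out of the keeper, with the gate still shut. Then pull the gate towards the robot until its free edge stands about 90 mm (a hand's breadth) open, and finish holding it steady there, because it springs shut when let go; leave everything else on the bench where it stands.

Things in the scene. Friction and masses are not known exactly. Their poses are not given: they have to be found in the camera images.
- pen: Fixed open-topped enclosure of white perforated panels, 355 mm wide (y), 240 mm deep. Origin on the table under the middle of the gate opening, in the closed gate's plane; -x points out of the gate (robot side), +y runs along the closed gate from latch post (y = -155 mm) to hinge post (+160 mm), z up. Posts 40 mm square, 125 mm tall; side walls 110 mm tall, rear 80 mm. Carries gate, bolt, keeper.
- hinge (a point): Point on the gate's vertical hinge axis, at the height of the gate's top edge (115 mm above the table). In pen axes it lies at (0, +140, 115) mm.
- gate (a joint): Gate angle, rad: 0 shut, grows as the free edge swings out to the pen's -x side (clockwise from above), limit 1.1. Gate 265 mm wide, top 115 mm above the table, 16 mm thick. The closing spring gives 0.5 N m shut plus 1 N m per rad: about 4 to 5 N at the knob to hold it ajar. The free edge is about 90 mm out at 0.33 rad.
- gate_stile (a point): Middle of the top of the gate's free stile (an upright 22 x 16 mm aluminium bar), 260 mm from the hinge axis, 115 mm above the table.
- knob (a point): Centre of the bolt's black ball knob, 26 mm diameter, on a 10 mm upright stem on the bolt rod (10 mm steel, along the gate's top, axis 48 mm below the ball's centre). At the start 199 mm above the table, in pen axes about (0, -85, 199) mm. Can be gripped from above in any direction; nothing within 60 mm beside it rises above 185 mm.
- barrel (a joint): Height in m by which the bolt with its barrel is lifted in the slotted guide: 0 sagged (start), limit 0.024. It falls back by its own weight (about 2 N). The nose passes over the keeper's lip only when this is above 0.013.
- bolt (a joint): Travel in m of the bolt drawn along the gate towards the hinge (pen +y when shut): 0 to 0.004 at the start, limit 0.045. Drags with about 1 N, stays where left. Not lifted, the nose strikes the lip at about 0.005; it is out of the cheeks and past the lip at 0.023. While the nose is between the cheeks the gate cannot open.
- keeper_lip (a point): Middle of the top edge of the keeper's bent-up lip, a steel tab 26 mm (x) by 6 mm (y) on the latch post, 144 mm above the table; in pen axes (0, -142, 144) mm. Behind it (to -y) two cheeks 18 mm apart, tops 172 mm above the table, hold the bolt's drop nose (12 x 12 mm, bottom 131 mm above the table).
- jar_a_mid (a point): Bystander: amber jar in the pen, 56 mm diameter, 85 mm tall; its centre.
- jar_b_mid (a point): Bystander: a second such amber jar in the pen; its centre.
- jar_c_mid (a point): Bystander: clear jar in the pen, 48 mm diameter, 70 mm tall; its centre.
- bottle_mid (a point): Bystander: white bottle, 60 mm diameter, 130 mm tall, beyond the latch post outside the pen; its centre.
- dishes_mid (a point): Bystander: stack of three flat dishes, 90 mm diameter, 42 mm tall, on the table before the hinge side of the gate; its centre.
- mouse_mid (a point): Bystander: black computer mouse, 100 x 60 x 26 mm; its centre.

How it is judged:
By the outcome, as a careful person would: the job done as asked, in the order asked, and still so for the second after the job is handed in, while the arm keeps its last pose, push and grip.
It also fails if it takes over 32 s, if anything falls off the work surface, if the arm or the gripper's body presses on something with over 40 N, if the wrist force passes 120 N, or if a joint passes its speed limit or range.

ROBOT

A 6-joint arm with a two-finger parallel gripper is mounted at the origin on the work surface. World frame = base frame: x ahead of the robot, y to its left, z up, the work surface at z = 0. Lengths are in m, angles in degrees, forces in N, time in s.
With the tool pointing down it reaches from about 0.375 to 0.925 m from the base axis. Payload 5.7 kg.
Tool frame: the origin (TCP) lies on the front face of the gripper's body, between the roots of the fingers; the fingertips stand 80 mm ahead of it and the grasp point (between the pads) lies 61 mm ahead of it (tcp_to_tips is the distance from the TCP to the fingertips, in m); z points along the fingers, y is the line along which they close (so a half turn about z gives the same grasp; the last joint's range is limited). The gripper opens to 88 mm and grips with 3 to 60 N. Pads are 20 mm wide; open, the fingers measure 115 mm over their backs; the gripper's body (75 mm by 178 mm) begins 61 mm behind the grasp point.
Start: joints at [58.78, 20.558, 86.54, -0, 72.909, -6.595], TCP at [0.25, 0.545, 0.303] pointing down, gripper open.
Joint ranges: [-170.27, 170.27], [-57.76, 135], [12.27, 136.19], [-55.21, 235.2], [11.17, 155.16], [-170.74, 170.74]. Speed limits (degrees/s): [136.94, 136.94, 180, 180, 180, 180].

INTERFACE

Orientations are given as [roll, pitch, yaw] about the fixed x, y, z axes, in that order (R = Rz(yaw) Ry(pitch) Rx(roll)).
In Python, from plant import read_state, camera, finish_job, silhouettes, tip_of, tcp_to_tips gives the robot as it stands.
- The arm moves only by the tool carry_out, never from a script. Its arguments are lists of equal length, an entry for each row: "translation": the shift along the tool's x, y, z in m, a list of three; "spin": the turn about the tool's z in rad. In form: {"translation": [[tx, ty, tz], ...], "spin": [spin, ...]}. A call has 1 to 8 rows; each row shifts and turns the commanded pose from where the row before left it, along the tool's axes as they then stand; what a row does not reach is not made up. A row lasts 1/12 s, in which the tool goes at most 41.7 mm and 7.16 degrees, less where a joint would pass 70% of its speed; a pose out of reach is approached as far as the arm can. A call is refused whole if a number of a shift passes 0.0417 or a number of a turn 0.125, either way. A call with a gripper value outside its range is refused whole. "claw" is the opening, from 0 (shut) to 1 (fully open), set as the call begins (left out, the last holds). The fingers move at their own pace and stop on an object; the grip force is fixed at half the most. Time passes only in rows, so rows that do not move let the fingers close. It gives the time, the measured TCP pose, the force, the opening and the grip force at its end, in the units of the state.
- read_state(): the state, without advancing time (a new reading comes with each control period).
- camera(name): name is "side" or "top" or "wrist"; returns a dict with "pixels" (400x640x3 uint8, blue, green, red), "fx", "fy", "cx", "cy" (pixels), "k1" (the pictures are not rectified: a ray, as slopes to the right and down, at radius r is drawn at 1 + k1 r^2 times it, then the intrinsics apply), "R" (3x3) and "t" (3): a world point X has camera coordinates R X + t. Camera axes: x right, y down, z forward; pixel columns grow to the right and rows downward; lengths in m; the calibration is good to about 2 mm. A picture is of the moment at which its call begins. There is no depth.
- finish_job(): hands the job in; it is judged then, once.
Trained networks look in a picture, given as the dict that the camera call returned (one of the last four; its "shot" number tells which), for a name from the list of things; names that differ only in an ending like _2 or _b are one class to them, and where a whole thing is asked for, a point or a joint stands for the part that bears it (a point fixed in the world has none). Each returns a list of dicts, best first, with "p" (0 to 1); they miss things now and then, are a little off and sometimes report something else, mostly with a low value. They report only what shows in the picture. A call takes as long as a camera call.
- silhouettes(query, picture): "mask" (400x640 bool, what is visible of it).
- tip_of(query, picture): "at" ([x, y, z] in m, in the coordinates of the camera as it stood for that picture, good to about 4 mm: a listed point, or the origin of a listed thing).
The state is a dict: "time_s": time; "qpos": joint angles; "qd": joint speeds; "tau": joint torques, N m; "eef_pos": TCP position; "tool_rot": TCP orientation; "force": force on the tool from outside, world axes, zero at the start; "torque": the same for the moment, N m; "opening": finger opening in m; "grip_force": force on a finger pad.
Only numpy, scipy, OpenCV 4.12 (cv2) and the standard library are available. Lean on these libraries where they do the work, as an engineer would, in place of code of your own. Each camera call takes 0.05 s, during which the arm holds its last target. There are 200 camera calls.

## Working session

There is one attempt and no reset: what is moved stays moved. The work goes in short steps, Python scripts to look and compute and a tool call to move; the robot and the scene stay as the last step left them, time stands still between calls to the robot, and variables do not carry over. Pictures are saved under pics/ and viewed, at most 10 in all, crops included, and the job is handed in when it is done.

Besides the shell and the picture viewer there is one more tool, called after "Call:" by a JSON object that holds its "fn" and its "kwargs". carry_out: Moves the arm, as the interface text tells. Its arguments: {"type":"object","properties":{"translation":{"type":"array","items":{"type":"array","items":{"type":"number"}}},"spin":{"type":"array","items":{"type":"number"}},"claw":{"type":"number"}},"required":["translation","spin"]}

```bash
mkdir -p pics
cat > h.py <<'E'
import numpy as np, cv2
from plant import *
def find(q,pic):
    o=[]
    for d in tip_of(q,pic)[:2]:
        R=np.array(pic["R"]);o.append((round(d["p"],2),(R.T@(np.array(d["at"])-np.array(pic["t"]))).round(4).tolist()))
    return o
E
python3 - <<'E'
from h import *
s=read_state();print({k:np.round(s[k],3).tolist() for k in s})
ims=[]
for n in("side","top"):
    p=camera(n);ims.append(p["pixels"])
    for q in("knob","hinge","gate_stile","keeper_lip","pen","dishes_mid","bottle_mid","mouse_mid"):print(n,q,find(q,p))
    cv2.imwrite(f"pics/{n}0.png",p["pixels"])
E
```

```text
{'time_s': 0.0, 'qpos': [58.779, 20.598, 86.598, 0.001, 72.908, -6.593], 'qd': [0.046, 0.087, -0.066, 0.058, -0.054, 0.03], 'tau': [0.002, -51.537, -27.073, 0.068, 0.035, -0.0], 'eef_pos': [0.25, 0.545, 0.302], 'tool_rot': [-179.897, -0.013, 155.372], 'force': [-0.277, 0.173, 0.204], 'torque': [-0.05, 0.005, 0.041], 'grip_force': 0.0, 'opening': 0.088}
side knob [(0.81, [0.5592, -0.0033, 0.1995])]
side hinge [(0.89, [0.6065, 0.2071, 0.1132])]
side gate_stile [(0.57, [0.5517, -0.0413, 0.1165])]
side keeper_lip []
side pen [(0.66, [0.5785, 0.075, -0.001])]
side dishes_mid []
side bottle_mid [(0.9, [0.5657, -0.1798, 0.0613])]
side mouse_mid [(0.71, [0.6118, 0.2068, 0.1174])]
top knob [(0.59, [0.5611, -0.0073, 0.1979])]
top hinge [(0.59, [0.6051, 0.2038, 0.1151])]
top gate_stile [(0.59, [0.5493, -0.0408, 0.1144])]
top keeper_lip [(0.59, [0.5484, -0.0633, 0.1463])]
top pen [(0.9, [0.5755, 0.0755, -0.0003])]
top dishes_mid [(0.61, [0.4813, 0.2654, 0.0226])]
top bottle_mid [(0.68, [0.5681, -0.1877, 0.0636])]
top mouse_mid [(0.58, [0.3732, -0.4846, 0.0163])]
```

View pics/top0.png

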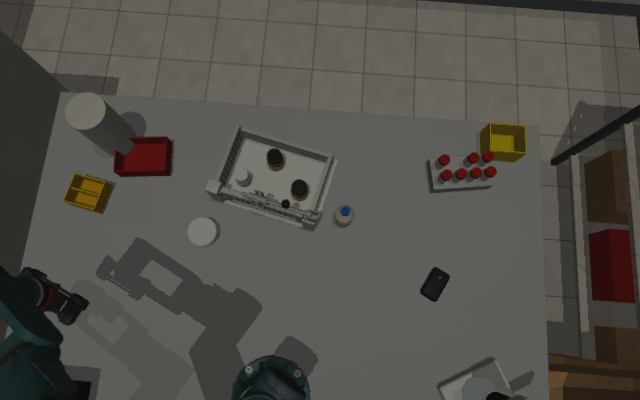

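View pics/side0.png

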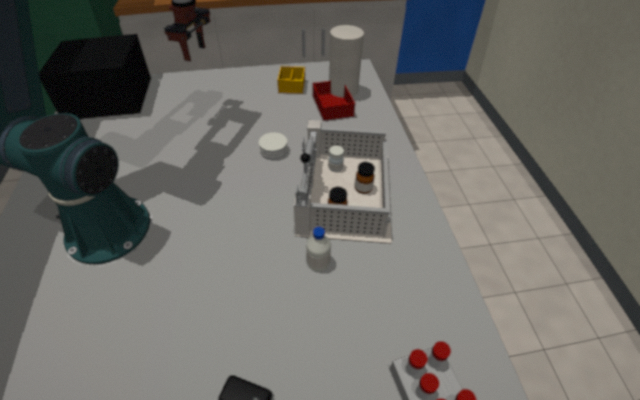

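Call:
{"fn": "carry_out", "kwargs": {"translation": [[0,0,-0.003],[0,0,-0.003],[0,0,-0.003],[0,0,-0.003],[0,0,-0.003],[0,0,-0.003],[0,0,0],[0,0,0]], "spin": [0.124,0.124,0.124,0.124,0.124,0.124,0.124,0.124], "claw": 1}}

```text
time_s: 1.57
eef_pos: [0.2501, 0.5455, 0.3209]
tool_rot: [180.0, -0.0, 98.2]
force: [0.4, -0.2, -0.1]
opening: 0.0877
grip_force: 0.0
```

Call:
{"fn": "carry_out", "kwargs": {"translation": [[0,0,0],[0,0,0],[0,0,0]], "spin": [0.122,0.122,0.12]}}

```text
time_s: 1.82
eef_pos: [0.25, 0.5454, 0.3206]
tool_rot: [180.0, 0.0, 77.3]
force: [0.2, -0.3, 0.2]
opening: 0.0877
grip_force: 0.0
```

Call:
{"fn": "carry_out", "kwargs": {"translation": [[-0.029,0.026,0],[-0.029,0.026,0],[-0.029,0.026,0],[-0.029,0.026,0],[-0.029,0.026,0],[-0.029,0.026,0],[-0.029,0.026,0],[-0.029,0.026,0]], "spin": [0,0,0,0,0,0,0,0]}}

```text
time_s: 2.48
eef_pos: [0.4043, 0.2727, 0.3209]
tool_rot: [180.0, -0.0, 77.7]
force: [0.9, 1.0, 0.0]
opening: 0.088
grip_force: 0.0
```

Call:
{"fn": "carry_out", "kwargs": {"translation": [[-0.029,0.026,0],[-0.029,0.026,0],[-0.029,0.026,0],[-0.029,0.026,0],[-0.029,0.026,0],[-0.029,0.026,0],[-0.02,0.02,0],[-0.01,0.01,0]], "spin": [0,0,0,0,0,0,0,0]}}

```text
time_s: 3.15
eef_pos: [0.5438, 0.0322, 0.3208]
tool_rot: [179.9, 0.0, 77.5]
force: [0.6, 0.1, -0.2]
opening: 0.0877
grip_force: 0.0
```

Run:
```python
from h import *
s=read_state();print(s["eef_pos"],s["tool_rot"],s["time_s"])
for n in("wrist","side","top"):
    p=camera(n)
    for q in("knob","hinge","gate_stile","keeper_lip","pen"):print(n,q,find(q,p))
    if n=="wrist":cv2.imwrite("pics/w1.png",p["pixels"])
```

```text
[0.54379044 0.03223529 0.32081985] [1.79904234e+02 4.38083590e-02 7.75264534e+01] 3.15
wrist knob [(0.86, [0.558, -0.0018, 0.2008])]
wrist hinge [(0.31, [0.6455, -0.0337, 0.0522])]
wrist gate_stile [(0.85, [0.5498, -0.0415, 0.115])]
wrist keeper_lip [(0.7, [0.5474, -0.0635, 0.1428])]
wrist pen [(0.9, [0.5777, 0.0744, -0.0021])]
side knob [(0.77, [0.5571, -0.0022, 0.2013])]
side hinge [(0.78, [0.6074, 0.208, 0.1126])]
side gate_stile [(0.7, [0.549, -0.0425, 0.1129])]
side keeper_lip [(0.45, [0.544, -0.0653, 0.1462])]
side pen [(0.95, [0.5771, 0.0781, -0.0013]), (0.44, [0.5458, -0.0658, 0.1481])]
top knob [(0.68, [0.5587, -0.0055, 0.1998])]
top hinge [(0.77, [0.6057, 0.205, 0.1122])]
top gate_stile [(0.58, [0.5514, -0.0444, 0.1134])]
top keeper_lip [(0.63, [0.548, -0.0679, 0.1448])]
top pen [(0.79, [0.5781, 0.0749, 0.0009])]
```

View pics/w1.png

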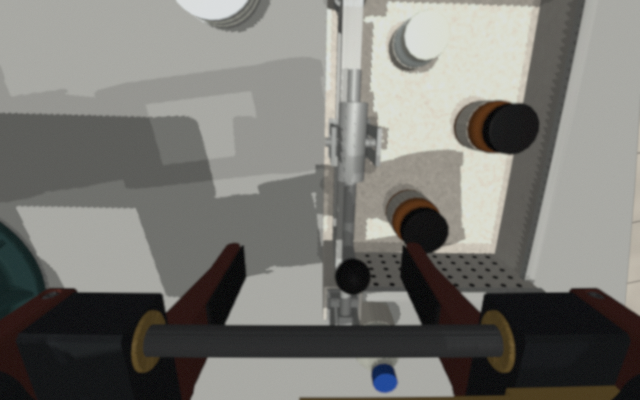

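Call:
{"fn": "carry_out", "kwargs": {"translation": [[-0.016,0.011,0],[-0.016,0.011,0],[0,0,0.015],[0,0,0.015],[0,0,0.015],[0,0,0.011],[0,0,0]], "spin": [0,0,0,0,0,0,0]}}

```text
time_s: 4.63
eef_pos: [0.5552, -0.0005, 0.2623]
tool_rot: [-179.8, 0.0, 77.7]
force: [0.1, 0.3, -0.6]
opening: 0.0876
grip_force: 0.0
```

Run:
```python
from h import *
s=read_state();print(s["eef_pos"],s["tool_rot"],s["force"])
for n in("wrist","side"):
    p=camera(n);print(find("knob",p))
    if n=="wrist":cv2.imwrite("pics/w2.png",p["pixels"])
```

```text
[ 5.55216537e-01 -5.20255494e-04  2.62343545e-01] [-1.79751385e+02  2.89519726e-02  7.76700419e+01] [ 0.08489702  0.25850831 -0.64997895]
[(0.58, [0.5586, -0.0066, 0.1997])]
[(0.62, [0.5576, -0.0026, 0.2011])]
```

View pics/w2.png

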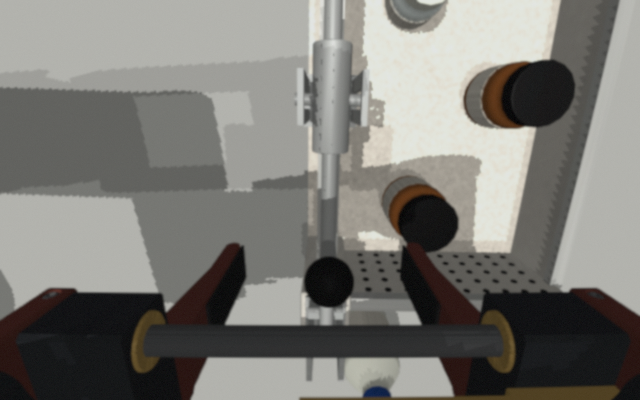

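Call:
{"fn": "carry_out", "kwargs": {"translation": [[-0.003,0.002,-0.001],[0,0,0]], "spin": [0,0]}}

```text
time_s: 5.0
eef_pos: [0.5587, -0.0044, 0.2667]
tool_rot: [179.9, 0.0, 77.7]
force: [0.2, -0.1, 0.3]
opening: 0.0877
grip_force: 0.0
```

Call:
{"fn": "carry_out", "kwargs": {"translation": [[0,0,0],[0,0,0],[0,0,0],[0,0,0],[0,0,0],[0,0,0],[0,0,0],[0,0,0]], "spin": [0,0,0,0,0,0,0,0], "claw": 0}}

```text
time_s: 5.67
eef_pos: [0.5579, -0.0039, 0.2656]
tool_rot: [-180.0, 0.0, 77.7]
force: [0.8, -0.4, -0.1]
opening: 0.0379
grip_force: 0.0
```

Call:
{"fn": "carry_out", "kwargs": {"translation": [[0,0,0],[0,0,0],[0,0,0],[0,0,0],[0,0,0],[0,0,0]], "spin": [0,0,0,0,0,0]}}

```text
time_s: 6.17
eef_pos: [0.5576, -0.0039, 0.2656]
tool_rot: [-180.0, 0.0, 77.7]
force: [-2.0, 0.4, 2.7]
opening: 0.0247
grip_force: 30.0
```

Call:
{"fn": "carry_out", "kwargs": {"translation": [[0,0,-0.004],[0,0,-0.005],[0,0,-0.005],[0,0,-0.004],[0,0,0],[0,0,0]], "spin": [0,0,0,0,0,0]}}

```text
time_s: 6.67
eef_pos: [0.5576, -0.0039, 0.2839]
tool_rot: [-180.0, 0.0, 77.7]
force: [-1.8, 0.4, -1.0]
opening: 0.0243
grip_force: 30.0
```

Run:
```python
from h import *
s=read_state();print(s["eef_pos"],s["tool_rot"],s["force"])
for n in("top","side"):
    p=camera(n);print(find("knob",p))
```

```text
[ 0.55761562 -0.00388832  0.28386906] [-1.79983179e+02  6.80905022e-03  7.76807069e+01] [-1.76539189  0.40608992 -0.99520408]
[(0.61, [0.5622, -0.0066, 0.2158])]
[(0.54, [0.5581, -0.0048, 0.2182])]
```

Call:
{"fn": "carry_out", "kwargs": {"translation": [[0.004,0,0],[0.005,0,0],[0.005,0,0],[0.005,0,0],[0.005,0,0],[0.005,0,0],[0.004,0,0],[0,0,0]], "spin": [0,0,0,0,0,0,0,0]}}

```text
time_s: 7.53
eef_pos: [0.5653, 0.0294, 0.2837]
tool_rot: [180.0, -0.0, 77.7]
force: [-1.4, 1.1, -2.7]
opening: 0.0242
grip_force: 30.0
```

Run:
```python
from h import *
s=read_state();print(s["eef_pos"],s["tool_rot"],s["force"])
for n in("top","side","wrist"):
    p=camera(n)
    for q in("knob","hinge","gate_stile"):print(n,q,find(q,p))
cv2.imwrite("pics/w3.png",p["pixels"])
```

```text
[0.56531859 0.0293826  0.2837343 ] [ 1.79974160e+02 -4.03502395e-02  7.77205713e+01] [-1.36219813  1.08304173 -2.73826592]
top knob [(0.45, [0.5668, 0.0273, 0.2162])]
top hinge [(0.62, [0.6091, 0.2028, 0.1171])]
top gate_stile [(0.83, [0.549, -0.0434, 0.1161])]
side knob [(0.54, [0.5657, 0.0293, 0.2198])]
side hinge [(0.74, [0.6106, 0.2071, 0.1123])]
side gate_stile [(0.78, [0.552, -0.042, 0.1133])]
wrist knob [(0.98, [0.5674, 0.0288, 0.2187]), (0.35, [0.5446, -0.066, 0.1414])]
wrist hinge []
wrist gate_stile [(0.73, [0.5533, -0.0415, 0.1165]), (0.47, [0.5648, 0.0279, 0.2191])]
```

View pics/w3.png

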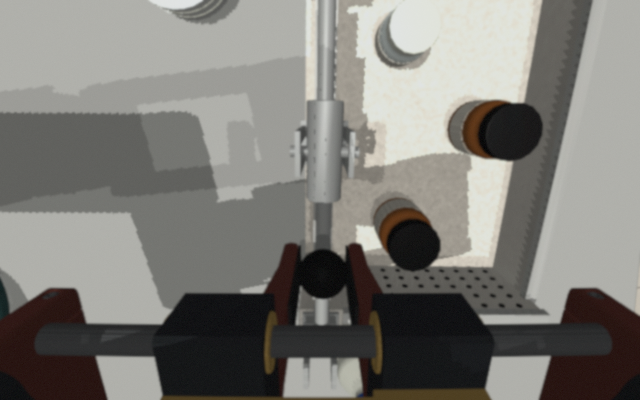

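Call:
{"fn": "carry_out", "kwargs": {"translation": [[0,-0.0019,0],[0,-0.0037,0],[0,-0.0056,0],[0,-0.0056,0],[0,-0.0056,0],[0,-0.0056,0],[0,-0.0056,0],[0,-0.0056,0]], "spin": [0.01,0.02,0.03,0.03,0.03,0.03,0.03,0.03]}}

```text
time_s: 8.8
eef_pos: [0.5285, 0.0399, 0.2843]
tool_rot: [179.8, -0.0, 65.5]
force: [3.4, -0.7, -2.9]
opening: 0.0241
grip_force: 30.0
```

Call:
{"fn": "carry_out", "kwargs": {"translation": [[0,-0.0056,0],[0,-0.0056,0],[0,-0.0056,0],[0,-0.0037,0],[0,-0.0019,0],[0,0,0],[0,0,0]], "spin": [0.03,0.03,0.03,0.02,0.01,0,0]}}

```text
time_s: 9.38
eef_pos: [0.5084, 0.0501, 0.284]
tool_rot: [179.9, -0.0, 58.8]
force: [3.8, -1.7, -2.8]
opening: 0.0245
grip_force: 30.0
```

Run:
```python
from h import *
s=read_state();print(s["eef_pos"],s["tool_rot"],s["force"],s["opening"])
for n in("top","side","wrist"):
    p=camera(n)
    for q in("knob","gate_stile"):print(n,q,find(q,p))
cv2.imwrite("pics/w4.png",p["pixels"])
```

```text
[0.50835193 0.05006975 0.28403928] [ 1.79903357e+02 -2.40062149e-02  5.87967315e+01] [ 3.80213945 -1.67503283 -2.76883059] 0.024513589151981926
top knob [(0.54, [0.5134, 0.0479, 0.2175])]
top gate_stile [(0.72, [0.4746, -0.0132, 0.1164]), (0.6, [0.3766, -0.4876, 0.0166])]
side knob [(0.7, [0.5098, 0.051, 0.2199])]
side gate_stile [(0.95, [0.4728, -0.0093, 0.1133])]
wrist knob [(0.7, [0.5108, 0.0474, 0.2198])]
wrist gate_stile [(0.81, [0.4707, -0.0089, 0.1167])]
```

View pics/w4.png

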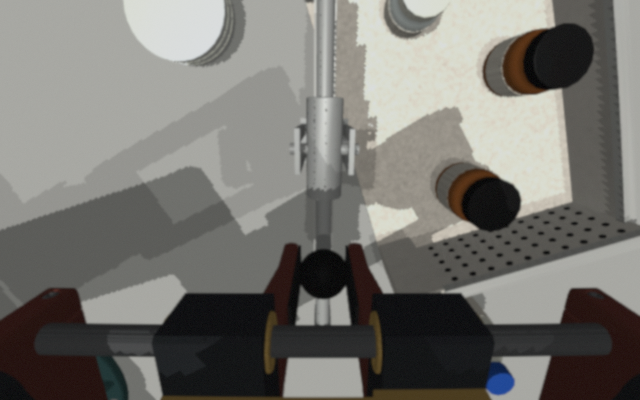

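Call:
{"fn": "carry_out", "kwargs": {"translation": [[0,-0.0019,0],[0,0,0],[0,0,0],[0,0,0],[0,0,0],[0,0,0]], "spin": [0.01,0,0,0,0,0]}}

```text
time_s: 10.33
eef_pos: [0.506, 0.0512, 0.2836]
tool_rot: [-180.0, 0.0, 58.2]
force: [2.3, -1.3, -1.9]
opening: 0.0246
grip_force: 30.0
```

Run:
```python
from h import *
p=camera("side");print(find("gate_stile",p),find("bottle_mid",p),read_state()["grip_force"])
p=camera("top");print(find("gate_stile",p),find("dishes_mid",p))
print(finish_job())
```

```text
[(0.73, [0.4685, -0.0101, 0.1155])] [(0.73, [0.5657, -0.1814, 0.0628])] 29.999586045742035
[(0.73, [0.4686, -0.0096, 0.1144]), (0.4, [0.57, -0.1892, 0.0631])] [(0.64, [0.4821, 0.2629, 0.0215])]
the job is handed in; nothing more can be done
None
```

I handed the job in at about 10 s: the bolt was lifted 18 mm and drawn back about 34 mm with the gate still shut, the gate was then pulled roughly 88 mm open and is held steady by the knob, and the bottle and dishes measure where they stood.

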